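# Dock a tube rack on a sloping rack reader

## Robot

A 6-joint arm with a two-finger parallel gripper is mounted at the origin on the work surface. World frame = base frame: x ahead of the robot, y to its left, z up, the work surface at z = 0. Lengths are in m, angles in rad, forces in N, time in s.
With the tool pointing down it reaches from about 0.375 to 0.975 m from the base axis. Payload 3.8 kg.
Tool frame: the origin (TCP) lies midway between the tips of the shut fingers; the grasp point (between the pads) lies 19 mm behind it; x points along the fingers, y is the direction in which the jaws open and shut, and the axes are right-handed (so a half turn about x gives the same grasp; the last joint's range is limited). The gripper opens to 88 mm and grips with 3 to 60 N. Pads are 18 mm wide; open, the fingers measure 123 mm over their backs; the gripper's body (75 mm by 187 mm) begins 45 mm behind the grasp point.
Start: joints at [-1.164, 0.264, 1.604, -0, 1.274, -0.037], TCP at [0.29, -0.61, 0.239] pointing down, gripper open.
Joint ranges: [-2.63, 2.63], [-0.94, 2.18], [0.31, 2.57], [-1.31, 4.45], [0, 2.66], [-2.55, 2.55]. Speed limits (rad/s): [2.57, 2.57, 3.14, 3.14, 3.14, 3.14].

## Interface

Orientations are given as a rotation vector (axis times angle).
In Python, from cell import manip, inverse_kinematics, cams, order gives the robot as it stands. Calls block until the motion is done:
- manip.move_pose(position, orientation): joint-space move of the TCP to a pose.
- manip.move_linear(position, rate=0.15, rot=None): straight line of the TCP; rot=None keeps the orientation; rate is the mean speed in m/s.
- manip.set_joints(angles): joint-space move.
- manip.set_gripper(opening, force=None): finger opening in m; force is the grip in N (None keeps the last); returns when the fingers have stopped.
- manip.dwell(seconds).
- inverse_kinematics(position, orientation): joint angles nearest the present ones, or None.
- manip.state(): the state.
- cams.capture(name): name is "scene" or "top" or "wrist"; returns a dict with "image" (384x512x3 uint8, blue, green, red), "z_map" (384x512 float32, m along the optical axis (not along the pixel's ray), 0 where there is no reading), "intrinsics" (3x3 intrinsics, pixels), "k1" (the pictures are not rectified: a ray, as slopes to the right and down, at radius r is drawn at 1 + k1 r^2 times it, then the intrinsics apply), "position" and "orientation" of the camera in the world; the wrist camera has in their place "T_tool_cam" (4x4, takes a point from camera to tool coordinates, whose origin is the TCP and whose axes are the tool frame's). Camera axes: x right, y down, z forward; pixel columns grow to the right and rows downward; lengths in m; the calibration is good to about 2 mm. A picture is of the moment at which its call begins: read the wrist's pose just before it.
A pose or a line that the arm cannot do raises manip.IKError and nothing moves.
- order.close_job(): hands the job in, once; it reports no verdict.
The state is a dict: "clock": time; "joint_pos": joint angles; "joint_velocities": joint speeds; "tau": joint torques, N m; "tool_pos": TCP position; "tcp_rot": TCP orientation; "contact_force": force on the tool from outside, world axes, zero at the start; "moment": the same for the moment, N m; "gripper_width": finger opening in m.
Only numpy, scipy, OpenCV 4.12 (cv2) and the standard library are available. Lean on these libraries where they do the work, as an engineer would, in place of code of your own. Each camera call takes 0.05 s, during which the arm holds its last target.

## Task

Take the short two-row tube rack off the steel tray and set it, tubes up, on the reader's sloping deck, its long side along the low ledge, so that it slides down into the low corner. If it hangs up, ease it on until it sits flat and fully home against both the ledge and the side stop, which is clamped a little differently each time, then let go. Be gentle: the tubes are full, so do not let it bang or be pressed hard against the reader, keep it from tipping right over, and leave the grey carriers where they stand.

Things in the scene. Friction and masses are not known exactly. Their poses are not given: they have to be found in the camera images.
- rack_mid (a point): Short white two-row tube rack to be docked, 62 wide (x) x 110 long (y) x 62 mm high; the point is on its vertical centre line, 45 mm above its underside. Grip here, across the flat long sides of the solid top block (34 to 62 mm up); below it sides are open, bottom plate 8 mm. Six fixed capped tubes, caps reach 84 mm up. 0.25-0.45 kg. Same either way round. Starts on the tray.
- tray: Steel carrying tray lying on the bench, 270 (x) x 320 mm (y), fixed; floor 3 mm thick, rim 16 mm high. Origin at the centre of its underside, z up. The rack to be docked and one grey carrier stand on it.
- deck: Sloping smooth deck of the rack reader (white wedge housing, fixed). Origin: on the deck surface, 60 mm above the bench, at the low end of the low ledge's inner face. x rises 19 degrees, away from the ledge; y runs along the ledge away from the side stop, rising 14 degrees; z square to the deck. Deck reaches x 150, y 190 mm, open at those edges. Rack home: its middle point at x 31, z 45 mm.
- ledge (a point): Middle of the top inner edge of the low ledge, a rigid steel strip along x = 0 of the deck's axes, 14 mm high, 12 mm thick (here x 0, y 90, z 14 mm). Friction varies from day to day: let go on the open deck, the rack slides down to this ledge by itself; then it may run on to the side stop or hang up short of it, when a push of under 2 N moves it along.
- stop_zero (a point): Zero mark of the side stop (x 82, y 0, z 14 mm in the deck's axes; does not move with it). The stop, a steel strip 14 mm high, 12 mm thick, square to the ledge, was set by hand and is clamped tight with its inner face anywhere from y = 0 to 20 mm; the setting is not reported, so see or feel for it. A home rack has its middle 55 mm from that face. The stop does not give under 50 N.
- carrier_a_mid (a point): A grey single-row carrier with tubes (24 x 112 mm, caps 82 mm up), standing on the tray beside the rack, on the side away from the robot; leave it. The point is 35 mm above its underside.
- carrier_b_mid (a point): A second grey single-row carrier like the first, standing on the bench farther out near the middle; leave it. The point is 35 mm above its underside.

How it is judged:
At the end, for the whole second after the job is handed in: The rack stands at rest and released on the deck, long side along the ledge (within 2 degrees), flat (within 2 degrees), no more than 1.5 mm short of touching the ledge (middle point at x below 32.5 mm in the deck's axes) and no more than 1.5 mm short of touching the side stop, wherever that is set (x of rack_mid in the frame of deck between 0.029 and 0.0325 m and (y of side_stop_c0 in the frame of rack_mid between 0.059 and 0.0625 m or y of side_stop_c0 in the frame of rack_mid between -0.0625 and -0.059 m) and z of rack_mid in the frame of deck between 0.0425 and 0.0475 m and angle between the y axis of rack_mid and the y axis of deck, either way round below 0.035 rad and angle between the z axis of rack_mid and the z axis of deck, either way round below 0.035 rad and linear speed of rack below 0.01 m/s).
It fails at once if the rack banged or pressed against the ledge or the side stop with more than 15 N (contact force between rack and side_stop_c0 above 15 N or contact force between rack and deck_c1 above 15 N).
It fails at once if the rack banged or pressed against the reader as a whole with more than 30 N (contact force between rack and reader above 30 N).
It fails at once if the rack tipped more than 50 degrees from upright (angle between rack_mid's own z axis and vertical above 0.87 rad).
It fails at once if a grey carrier shifted by more than 20 mm (distance of any of carrier_a_mid, carrier_b_mid from where it was at the start of the episode above 0.02 m).
It also fails if it takes over 72 s, if anything falls off the work surface, if the arm or the gripper's body presses on something with over 40 N, if the wrist force passes 120 N, or if a joint passes its speed limit or range.

## Working session

There is one attempt and no reset: what is moved stays moved. The work goes in short steps, each a Python script; the robot and the scene stay as the last script left them, time stands still between calls to the robot, and variables do not carry over. Pictures are saved under pics/ and viewed, and the job is handed in when it is done.

```bash
ls -la; mkdir -p pics; cat > h.py <<'E'
import numpy as np, cv2
from scipy.spatial.transform import Rotation as R
from cell import manip, inverse_kinematics, cams, order
def campose(c,st=None):
    if 'T_tool_cam' in c:
        T=np.eye(4);T[:3,:3]=R.from_rotvec(st['tcp_rot']).as_matrix();T[:3,3]=st['tool_pos']
        return T@np.array(c['T_tool_cam'])
    T=np.eye(4);o=np.array(c['orientation'])
    T[:3,:3]=o if o.shape==(3,3) else R.from_rotvec(o).as_matrix()
    T[:3,3]=c['position'];return T
def slopes(c,uv):
    K=np.array(c['intrinsics']);d=np.array([c['k1'],0,0,0,0],float)
    return cv2.undistortPoints(np.array(uv,float).reshape(-1,1,2),K,d)[:,0]
def pts(c,T,uv):
    uv=np.array(uv,int).reshape(-1,2);z=c['z_map'][uv[:,1],uv[:,0]]
    s=slopes(c,uv);p=np.c_[s*z[:,None],z]
    return p@T[:3,:3].T+T[:3,3]
def ray(c,T,uv,h):
    s=slopes(c,uv);d=np.c_[s,np.ones(len(s))]@T[:3,:3].T
    return T[:3,3]+d*((h-T[2,3])/d[:,2:])
def cloud(c,T):
    H,W=c['z_map'].shape;v,u=np.mgrid[:H,:W]
    P=pts(c,T,np.c_[u.ravel(),v.ravel()]).reshape(H,W,3);P[c['z_map']<=0]=np.nan;return P
E
python3 - <<'E'
from h import *
import pickle
st=manip.state();print(st)
D={}
for n in ["scene","top","wrist"]:
    s=manip.state();c=cams.capture(n);c['T']=campose(c,s);D[n]=c
    print(n,c['T'].round(3).tolist(),c['k1'],np.array(c['intrinsics']).tolist(),(c['z_map']>0).mean())
    cv2.imwrite(f'pics/a_{n}.png',c['image'])
pickle.dump(D,open('a.pkl','wb'))
E
```

```text
total 12
drwxr-xr-x  3 agent agent 4096 Dec  7 00:39 .
drwxr-xr-x 23 root  root  4096 Dec  7 00:39 ..
drwxr-xr-x  2 agent agent 4096 Dec  7 00:39 pics
{'clock': 0.0, 'joint_pos': array([-1.16391037e+00,  2.64763114e-01,  1.60534817e+00, -3.15128789e-05,
        1.27366666e+00, -3.69025561e-02]), 'joint_velocities': array([ 1.14341355e-03,  1.85840590e-04, -9.03340037e-04, -2.73434138e-06,
        5.77270427e-04, -4.92223314e-04]), 'tau': array([ 1.10936104e-03, -5.02119148e+01, -3.56873059e+01,  7.26146065e-02,
        2.95647013e-02, -1.70048065e-04]), 'tool_pos': array([ 0.28953484, -0.60898525,  0.23739522]), 'tcp_rot': array([ 1.97587451,  0.4480541 , -1.97674885]), 'contact_force': array([-0.10363708, -0.28034762,  0.44315749]), 'moment': array([0.04678157, 0.0070747 , 0.007439  ]), 'gripper_width': 0.0878882435060144}
scene [[0.464, 0.464, -0.754, 1.202], [0.885, -0.258, 0.387, -0.297], [-0.015, -0.847, -0.531, 0.513], [0.0, 0.0, 0.0, 1.0]] -0.08318282813581768 [[399.5057317354362, 0.0, 253.6991890759159], [0.0, 399.5057317354362, 184.1279468084961], [0.0, 0.0, 1.0]] 0.9959004720052084
top [[0.025, -0.995, 0.092, 0.515], [-1.0, -0.026, -0.015, 0.017], [0.018, -0.092, -0.996, 1.062], [0.0, 0.0, 0.0, 1.0]] -0.009651861046829165 [[408.5738588244432, 0.0, 256.07288776233275], [0.0, 408.5738588244432, 195.54468122769586], [0.0, 0.0, 1.0]] 0.9961090087890625
wrist [[0.429, -0.855, -0.291, 0.365], [-0.903, -0.407, -0.137, -0.572], [-0.001, 0.322, -0.947, 0.383], [0.0, 0.0, 0.0, 1.0]] -0.044303717706032156 [[279.56092152889516, 0.0, 256.4868947242188], [0.0, 279.56092152889516, 189.07466325074154], [0.0, 0.0, 1.0]] 0.9960683186848959
```

View pics/a_scene.png

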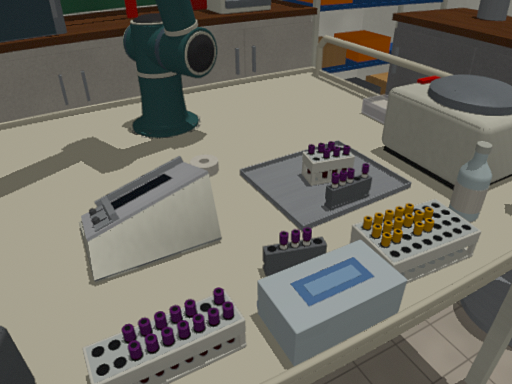

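View pics/a_top.png

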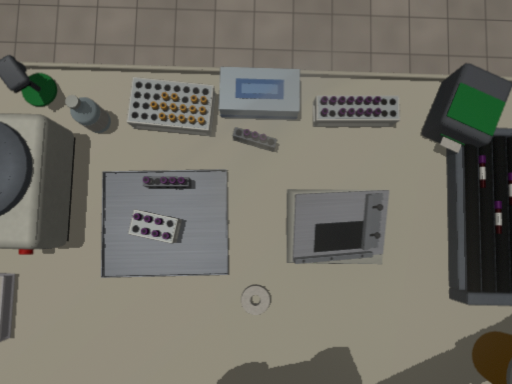

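View pics/a_wrist.png

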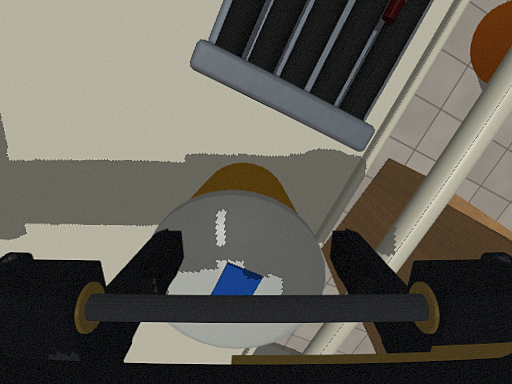

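The top view shows the rack at about (154,226), carrier A at (166,182), carrier B at (255,138) and the reader at (338,226). The ledge is on the reader's robot side (row ~257) and the stop with its two clamp knobs is on the right (col ~375). Next I'll measure these.

```bash
python3 - <<'E'
from h import *
import pickle
D=pickle.load(open('a.pkl','rb'));c=D['top'];P=cloud(c,c['T']);I=c['image']
cv2.imwrite('pics/b1.png',cv2.resize(I[180:275,280:395],None,fx=6,fy=6,interpolation=cv2.INTER_CUBIC))
cv2.imwrite('pics/b2.png',cv2.resize(I[165:285,95:235],None,fx=5,fy=5,interpolation=cv2.INTER_CUBIC))
s=D['scene'];cv2.imwrite('pics/b3.png',cv2.resize(s['image'][130:290,70:240],None,fx=3.6,fy=3.6,interpolation=cv2.INTER_CUBIC))
# deck plane: interior
q=P[200:245,300:355].reshape(-1,3);q=q[~np.isnan(q).any(1)]
for _ in range(4):
    A=np.c_[q[:,:2],np.ones(len(q))];k,*_=np.linalg.lstsq(A,q[:,2],rcond=None);r=q[:,2]-A@k;q=q[abs(r)<max(2*r.std(),.001)]
n=np.array([-k[0],-k[1],1]);n/=np.linalg.norm(n);print('plane',k,n,'tilt',np.degrees(np.arccos(n[2])),'std',r.std())
print('rack white mid z',np.nanmedian(P[222:230,150:158,2]),'bench',np.nanmedian(P[300:320,150:200,2]),'tray',np.nanmedian(P[250:270,120:200,2]))
# white mask rack
Z=P[...,2]
m=((Z>.05)&(Z<.12));m[:, :95]=0;m[:,240:]=0;m[:165]=0;m[290:]=0
nl,L,S,C=cv2.connectedComponentsWithStats(m.astype(np.uint8))
for i in range(1,nl):
    if S[i,4]>30:
        w=P[L==i];print(S[i],np.nanmedian(w,0).round(4),np.nanpercentile(w[:,2],[5,50,95]).round(4))
# height above plane in reader area
h=(Z-(k[0]*P[...,0]+k[1]*P[...,1]+k[2]))*n[2]
a=h[180:275,280:395];v=np.clip(128+a*4000,0,255);v[np.isnan(a)]=0
cv2.imwrite('pics/b4.png',cv2.resize(v.astype(np.uint8),None,fx=6,fy=6,interpolation=cv2.INTER_NEAREST))
E
```

```text
plane [ 0.33858855  0.26700821 -0.02960789] [-0.31091503 -0.2451851   0.918268  ] tilt 23.325825898747194 std 0.0013117180705564495
rack white mid z 0.06571836474767978 bench -0.0002655849236139485 tray 0.0028666641868431153
[143 176  46  11 437] [0.6355 0.2212 0.0571] [0.0519 0.0571 0.0865]
[ 128  209   51   34 1183] [0.5268 0.2475 0.0659] [0.062  0.0659 0.0877]
```

View pics/b1.png

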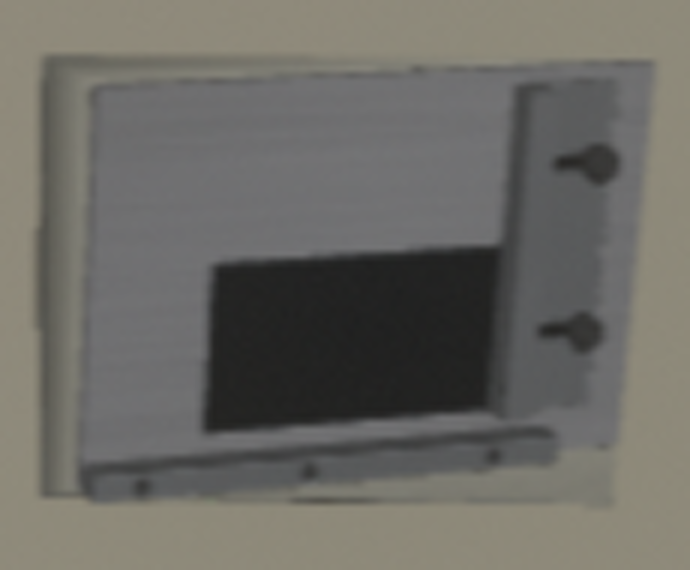

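View pics/b2.png

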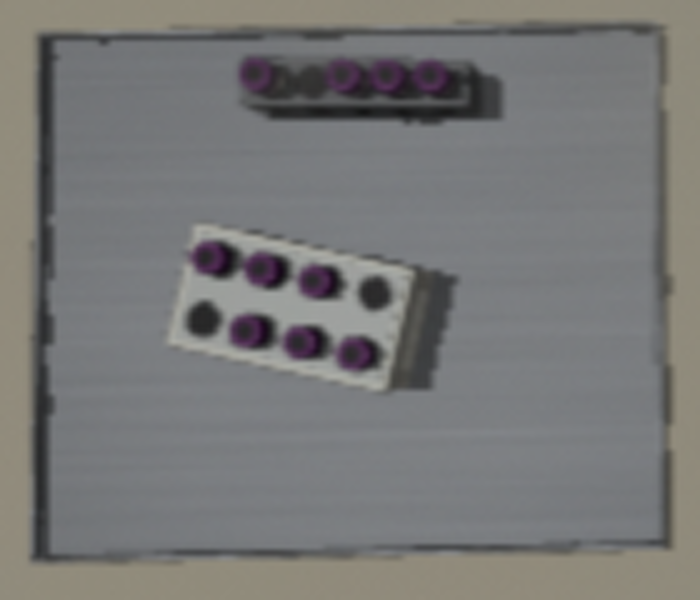

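View pics/b4.png

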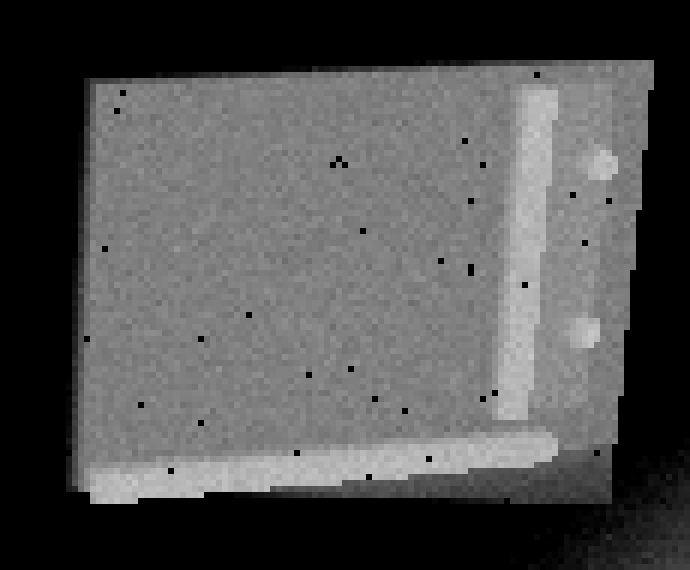

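View pics/b3.png

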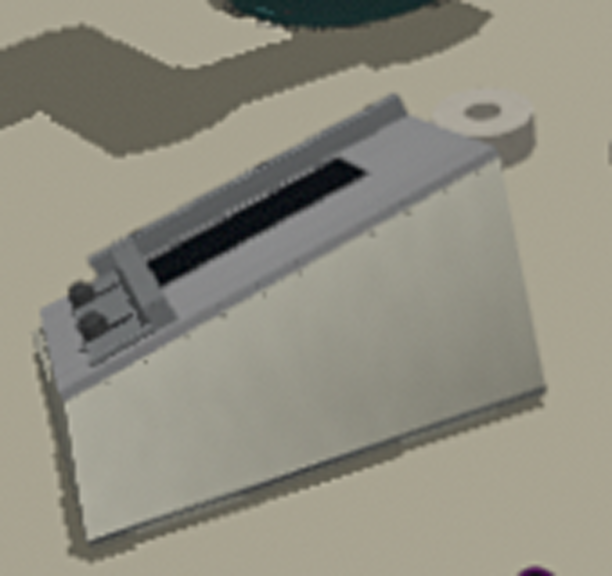

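```bash
cat > deck.py <<'E'
from h import *
def fitplane(q):
    for _ in range(4):
        A=np.c_[q[:,:2],np.ones(len(q))];k,*_=np.linalg.lstsq(A,q[:,2],rcond=None);r=q[:,2]-A@k;q=q[abs(r)<max(2*r.std(),.001)]
    return k
def analyse(c,P,k,box):
    T=c['T'];n=np.array([-k[0],-k[1],1]);n/=np.linalg.norm(n)
    h=(P[...,2]-(k[0]*P[...,0]+k[1]*P[...,1]+k[2]))*n[2]
    m=((h>.0105)&(h<.0185)).astype(np.uint8);mm=np.zeros_like(m);v0,v1,u0,u1=box;mm[v0:v1,u0:u1]=m[v0:v1,u0:u1]
    mm=cv2.medianBlur(mm,3)
    return n,h,mm
def onplane(c,uv,n,p0,off):
    T=c['T'];s=slopes(c,uv);d=np.c_[s,np.ones(len(s))]@T[:3,:3].T
    t=((p0+off*n-T[:3,3])@n)/(d@n);return T[:3,3]+d*t[:,None]
E
python3 - <<'E'
from deck import *
import pickle
D=pickle.load(open('a.pkl','rb'));c=D['top'];P=cloud(c,c['T'])
q=P[198:248,300:358].reshape(-1,3);q=q[~np.isnan(q).any(1)];k=fitplane(q)
n,h,m=analyse(c,P,k,(180,275,280,395))
nl,L,S,C=cv2.connectedComponentsWithStats(m)
for i in range(1,nl): print(i,S[i],C[i])
p0=np.array([0.5,-.2,k[0]*.5-k[1]*.2+k[2]])
big=sorted(range(1,nl),key=lambda i:-S[i,4])[:2]
led=max(big,key=lambda i:S[i,2]);stp=[i for i in big if i!=led][0]
# ledge inner boundary = top row per column ; stop inner boundary = left col per row
us=range(S[led,0]+4,S[led,0]+S[led,2]-4)
uv=[(u,np.where(L[:,u]==led)[0].min()-.5) for u in us]
W=onplane(c,uv,n,p0,.014)
vx,vy,x0,y0=cv2.fitLine(W[:,:2].astype(np.float32),cv2.DIST_HUBER,0,.01,.01).ravel()
vs=range(S[stp,1]+4,S[stp,1]+S[stp,3]-4)
uv2=[(np.where(L[v]==stp)[0].min()-.5,v) for v in vs]
W2=onplane(c,uv2,n,p0,.014)
vx2,vy2,*_=cv2.fitLine(W2[:,:2].astype(np.float32),cv2.DIST_HUBER,0,.01,.01).ravel()
ey=np.array([vx,vy,k[0]*vx+k[1]*vy]);ey/=np.linalg.norm(ey);ey*=np.sign(ey[1]);ex=np.cross(ey,n)
e2=np.array([vx2,vy2,k[0]*vx2+k[1]*vy2]);e2/=np.linalg.norm(e2)
print('ey',ey,'ex',ex,'stopdir',e2, 'sin14,sin19',np.sin(np.radians([14,19])),'ang err',np.degrees(e2@ey))
xl=np.median((W-p0)@ex);ys=np.median((W2-p0)@ey);print('scatter',((W-p0)@ex).std(),((W2-p0)@ey).std())
corner=p0+xl*ex+ys*ey;print('corner on deck surface',corner)
# deck origin: z=60mm on the ledge line
t=(.06-corner[2])/ey[2];print('origin',corner+t*ey,'stop setting',-t)
# ends of ledge
WL=onplane(c,[(S[led,0]-.5,C[led][1]),(S[led,0]+S[led,2]-.5,C[led][1])],n,p0,.014);print('ledge ends y rel to stop',(WL-corner)@ey)
# upper deck edge y=190: 
# rack
I=c['image'];Z=P[...,2];m=((Z>.058)&(Z<.074)).astype(np.uint8);m[:,:95]=0;m[:,240:]=0;m[:165]=0;m[290:]=0
m=cv2.morphologyEx(m,cv2.MORPH_CLOSE,np.ones((7,7)));nl,L,S,C=cv2.connectedComponentsWithStats(m)
i=[i for i in range(1,nl) if C[i][1]>205 and S[i,4]>300][0]
ct,_=cv2.findContours((L==i).astype(np.uint8),cv2.RETR_EXTERNAL,cv2.CHAIN_APPROX_NONE)
w=ray(c,c['T'],ct[0][:,0],.065);print('rack rect',cv2.minAreaRect((w[:,:2]*1000).astype(np.float32)))
E
```

```text
1 [363 195  10  55 280] [367.40714286 221.64285714]
2 [378 205   5   5  19] [380.15789474 207.15789474]
3 [376 233   4   5  16] [377.5 235. ]
4 [296 253  77  11 383] [333.31853786 257.65796345]
ey [-0.08888857  0.96936819  0.22896316] ex [0.94640371 0.0105346  0.32281425] stopdir [0.94697335 0.0040944  0.32128602] sin14,sin19 [0.2419219  0.32556815] ang err -0.3806424945969685
scatter 0.0009244425934009218 0.0013977103739693363
corner on deck surface [ 0.47973134 -0.2530305   0.06525808]
origin [ 0.48177265 -0.27529179  0.06      ] stop setting 0.02296474252800233
ledge ends y rel to stop [ 0.16993413 -0.029096  ]
rack rect ((526.9793701171875, 248.86056518554688), (111.02713775634766, 61.86770248413086), 79.24781036376953)
```

```bash
cat > geo.py <<'E'
from h import *
ax=np.radians(0.3);ax2=ax+np.radians(94.93)
EX=np.array([np.cos(np.radians(19))*np.cos(ax),np.cos(np.radians(19))*np.sin(ax),np.sin(np.radians(19))])
EY=np.array([np.cos(np.radians(14))*np.cos(ax2),np.cos(np.radians(14))*np.sin(ax2),np.sin(np.radians(14))])
N=np.cross(EX,EY);N/=np.linalg.norm(N)
CORNER=np.array([0.4797,-0.2530,0.0652])  # ledge/stop corner on deck surface
def rotv(xd,yd):
    xd=xd/np.linalg.norm(xd);yd=yd-(yd@xd)*xd;yd/=np.linalg.norm(yd)
    return R.from_matrix(np.c_[xd,yd,np.cross(xd,yd)]).as_rotvec()
a=np.radians(79.25-90)
J=np.array([np.cos(a),np.sin(a),0])
RG=[rotv(np.array([0,0,-1.]),s*J) for s in(1,-1)]
RD=[rotv(-N,s*EX) for s in(1,-1)]
def tcp_deck(x,y,z,g=.047):  # rack underside centre at deck coords (rel. corner); grasp height g
    return CORNER+EX*x+EY*y+N*(z+g-.019)
GP=np.array([0.5270,0.2489,0.003+.047-.019])
E
python3 - <<'E'
from geo import *
print(EX,EY,EX@EY,N)
up=np.array([0,0,1])
for i in (0,1):
    for nm,p,r in [('pre',GP+[0,0,.2],RG[i]),('g',GP,RG[i]),('over',tcp_deck(.045,.075,.1),RD[i]),('home',tcp_deck(.031,.055,0),RD[i])]:
        q=inverse_kinematics(p,r);print(i,nm,p.round(3),None if q is None else np.round(q,2))
E
```

```text
[0.94550561 0.0049507  0.32556815] [-0.08844635  0.9662562   0.2419219 ] -8.080786691394562e-05 [-0.31338457 -0.25753383  0.91403853]
0 pre [0.527 0.249 0.231] [ 0.4   0.1   1.82 -0.    1.23  0.59]
0 g [0.527 0.249 0.031] [ 0.4   0.3   1.98 -0.    0.86  0.59]
0 over [ 0.476 -0.213  0.215] [-0.74 -0.08  2.08  0.46  1.12 -0.98]
0 home [ 0.495 -0.207  0.114] [-0.7   0.06  2.14  0.52  0.92 -1.07]
1 pre [0.527 0.249 0.231] None
1 g [0.527 0.249 0.031] None
1 over [ 0.476 -0.213  0.215] [-0.74 -0.08  2.08  0.46  1.12  2.16]
1 home [ 0.495 -0.207  0.114] [-0.7   0.06  2.14  0.52  0.92  2.08]
```

```bash
python3 - <<'E'
from geo import *
manip.move_pose(GP+[0,0,.2],RG[0])
s=manip.state();c=cams.capture('wrist');cv2.imwrite('pics/c.png',c['image']);T=campose(c,s);P=cloud(c,T)
print(s['clock'],s['tool_pos'],s['contact_force'])
Z=P[...,2];I=c['image'];sat=I.max(2).astype(int)-I.min(2)
m=((abs(Z-.065)<.006)&(abs(P[...,0]-.527)<.08)&(abs(P[...,1]-.249)<.08)).astype(np.uint8)
m=cv2.morphologyEx(m,cv2.MORPH_OPEN,np.ones((3,3)));m=cv2.morphologyEx(m,cv2.MORPH_CLOSE,np.ones((15,15)))
ct,_=cv2.findContours(m,cv2.RETR_EXTERNAL,cv2.CHAIN_APPROX_NONE);ct=max(ct,key=cv2.contourArea)
w=ray(c,T,ct[:,0],.065);print(cv2.boundingRect(ct),cv2.minAreaRect((w[:,:2]*1000).astype(np.float32)))
E
```

```text
3.2667 [0.52739005 0.24823689 0.2309904 ] [ 0.05544165 -0.09118745 -0.31229849]
(229, 120, 56, 93) ((527.0886840820312, 251.92144775390625), (108.80247497558594, 61.578819274902344), 79.17020416259766)
```

View pics/c.png

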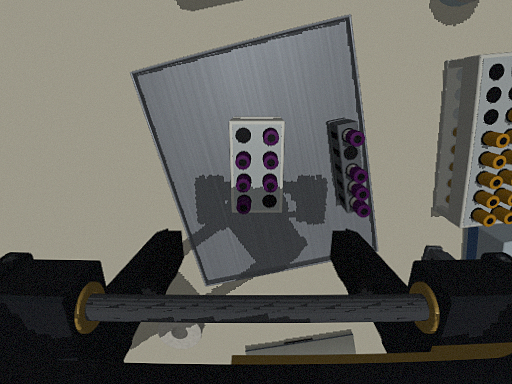

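The wrist view shows the rack at about (257,166), square to the jaws. It agrees with the top view to within 3 mm, so I'll grasp.

```bash
python3 - <<'E'
from geo import *
g=GP.copy();g[1]=.2503
manip.move_linear(g+[0,0,.1],.25)
manip.move_linear(g,.12)
s=manip.state();print(s['clock'],s['contact_force'],s['tool_pos'])
manip.set_gripper(.05,25);s=manip.state();print('grip',s['clock'],s['gripper_width'],s['contact_force'])
manip.move_linear(g+[0,0,.03],.1);s=manip.state();print('lift',s['contact_force'],s['gripper_width'])
manip.move_linear(g+[0,0,.26],.3)
manip.move_pose(tcp_deck(.046,.070,.15),RD[0])
manip.dwell(.2);s=manip.state();print(s['clock'],s['tool_pos'],tcp_deck(.046,.070,.15),s['contact_force'],s['moment'],s['gripper_width'])
c=cams.capture('scene');cv2.imwrite('pics/d.png',c['image']);
c=cams.capture('wrist');cv2.imwrite('pics/d2.png',c['image'])
E
```

```text
4.85 [-0.00534154 -0.21473064 -0.58439634] [0.52786486 0.25067411 0.03195092]
grip 5.3583 0.06148544918596823 [ 0.23856226 -0.35392692  2.69543551]
lift [-0.30172931  0.13341406 -3.28401807] 0.06160995273679072
8.7167 [ 0.46167318 -0.2303304   0.25987302] [ 0.46121956 -0.23097535  0.25980953] [-1.00417866  0.578048   -3.24673648] [-0.29539874  0.29751223 -0.00734854] 0.06144923654053859
```

View pics/d.png

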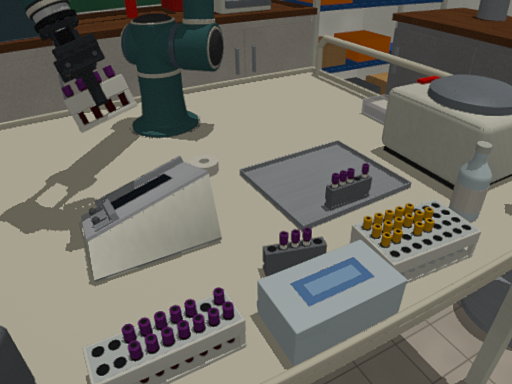

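View pics/d2.png

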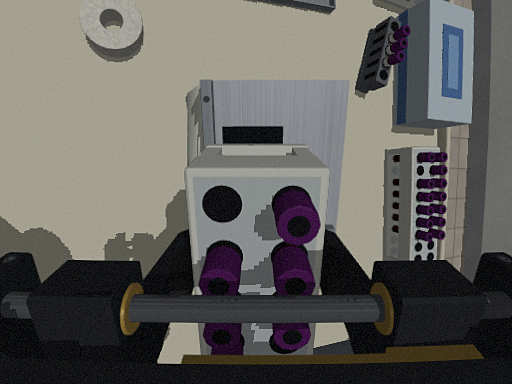

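```bash
cat > feel.py <<'E'
from geo import *
def F(k=3):
    f=[]
    for _ in range(k):
        f.append(np.array(manip.state()['contact_force']));manip.dwell(.02)
    return np.mean(f,0)
def inD(f): return np.array([f@EX,f@EY,f@N])
def feel(p,d,step,n,thr,tare,rate=.01):
    """step along d until resisting force > thr"""
    for i in range(n):
        p=p+d*step;manip.move_linear(p,rate);df=F()-tare;r=-df@d
        if r>thr: break
    s=manip.state();print('steps',i+1,'resist',round(r,2),'dF deck',inD(df).round(2),'clk',s['clock']);return p,r>thr
E
python3 - <<'E'
from feel import *
p=tcp_deck(.046,.070,.012)
manip.move_linear(p,.12);manip.dwell(.2)
t=F(8);print('tare',t,'noise',np.std([F(1) for _ in range(5)],0),manip.state()['clock'])
p,ok=feel(p,-N,.0015,14,1.5,t)
s=manip.state();print(ok,p,s['tool_pos']-p, s['moment'],s['gripper_width'])
np.savez('st.npz',p=p,t=t)
E
```

```text
tare [ 0.148812    0.11616242 -4.28070907] noise [0.12128433 0.50414441 0.55213326] 10.5333
steps 9 resist 7.37 dF deck [-0.95  1.46  7.37] clk 13.6833
True [ 0.50869732 -0.19195898  0.12133269] [ 0.00030782 -0.00039936  0.00070026] [-0.31135359  0.66620884  0.03327969] 0.061594744473251015
```

```bash
python3 - <<'E'
from feel import *
d=np.load('st.npz');p=d['p'];z0=p
p=p+N*.0014;manip.move_linear(p,.01);f=F(6);print('after raise',inD(f-d['t']))
p=p-EX*.010;manip.move_linear(p,.04);manip.dwell(.1)
t=F(8);print('at x-10',inD(t-d['t']),manip.state()['clock'])
p,ok=feel(p,-EX,.0007,14,1.6,t)
s=manip.state();print(ok,'x rel est',(p-tcp_deck(0,0,0))@EX,s['tool_pos']-p,s['gripper_width'])
c=cams.capture('scene');cv2.imwrite('pics/e.png',cv2.resize(c['image'][100:290,40:260],None,fx=3,fy=3))
np.savez('st.npz',p=p,t=t)
E
```

```text
after raise [0.2641344  0.18747922 1.56262898]
at x-10 [-0.01541325 -0.18510582  0.51209028] 14.7083
steps 10 resist 4.36 dF deck [ 4.36  0.8  -0.99] clk 17.7083
True x rel est 0.028994343449315837 [ 0.00076015 -0.00028243  0.00058398] 0.06155345199431805
```

View pics/e.png

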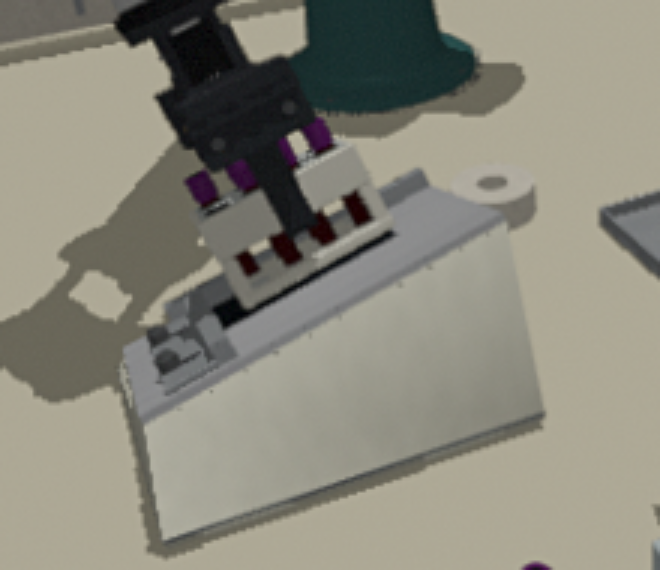

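The view shows the rack flat on the deck against the ledge, about 15–20 mm short of the stop. I'll ease off slightly and feel my way along to the stop.

```bash
python3 - <<'E'
from feel import *
d=np.load('st.npz');p=d['p']
p=p+EX*.0009;manip.move_linear(p,.01)
p=p-EY*.008;manip.move_linear(p,.04);manip.dwell(.1)
t=F(8);print('tare',inD(t-d['t']),manip.state()['clock'])
p,ok=feel(p,-EY,.0008,25,1.5,t)
s=manip.state();print(ok,'y rel est',(p-tcp_deck(0,0,0))@EY,s['tool_pos']-p,s['gripper_width'])
c=cams.capture('scene');cv2.imwrite('pics/f.png',cv2.resize(c['image'][100:290,40:260],None,fx=3,fy=3))
np.savez('st.npz',p=p,t=t)
E
```

```text
tare [ 3.1086964  -0.80734595  0.11842018] 18.5917
steps 1 resist 2.05 dF deck [ 0.42  2.05 -0.37] clk 18.8917
True y rel est 0.061197583844779385 [4.75368067e-05 1.90799042e-04 1.14078089e-04] 0.06147731744761871
```

View pics/f.png

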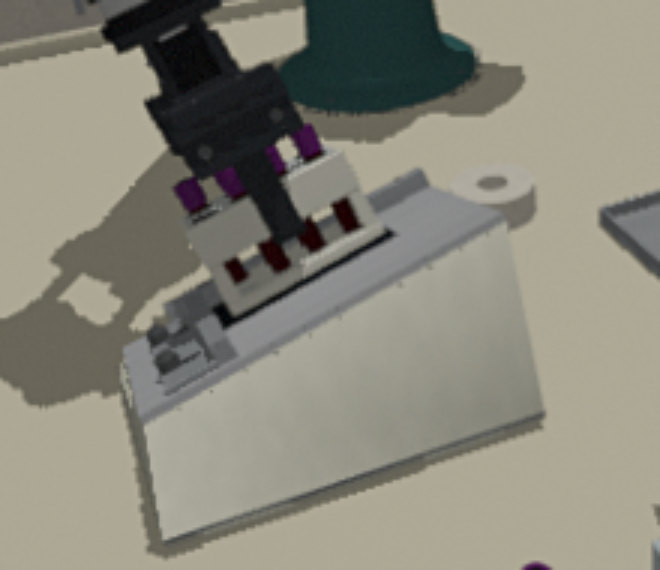

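The rack still looks a few mm short of the stop, so the resistance was probably ledge friction, since the x force is still about 3 N. I'll relieve x and carry on.

```bash
python3 - <<'E'
from feel import *
d=np.load('st.npz');p=d['p'];t0=d['t']
p=p+EX*.0008+N*.0003;manip.move_linear(p,.01);manip.dwell(.1)
t=F(10);print('tare',inD(t),inD(t-t0),manip.state()['clock'])
p,ok=feel(p,-EY,.0008,14,2.2,t)
s=manip.state();print(ok,'y rel est',(p-tcp_deck(0,0,0))@EY,s['tool_pos']-p,s['gripper_width'])
c=cams.capture('scene');cv2.imwrite('pics/g.png',cv2.resize(c['image'][100:290,40:260],None,fx=3,fy=3))
c=cams.capture('top');cv2.imwrite('pics/g2.png',cv2.resize(c['image'][180:275,280:395],None,fx=6,fy=6))
np.savez('st.npz',p=p,t=t)
E
```

```text
tare [-0.04655665 -0.52496826 -3.22512513] [-1.88745491  1.40399999  0.13364859] 19.4583
steps 13 resist 3.5 dF deck [-0.31  3.5   1.6 ] clk 23.3583
True y rel est 0.05079751919848583 [-0.00012295  0.0005982   0.00010531] 0.06176938945624793
```

View pics/g.png

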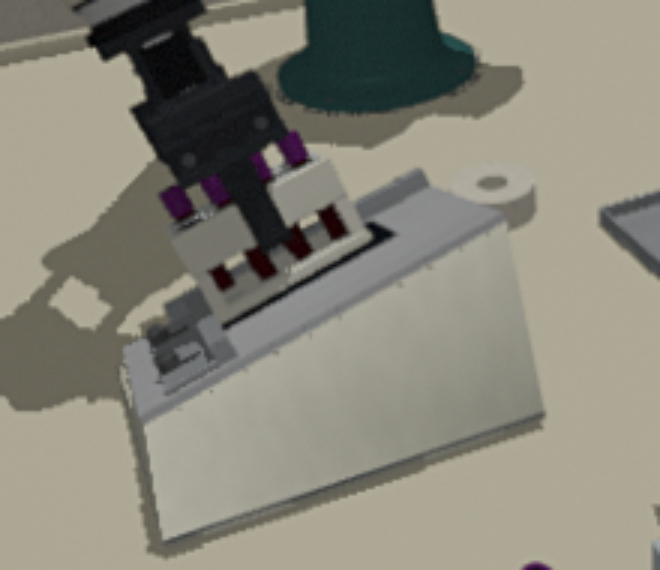

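View pics/g2.png

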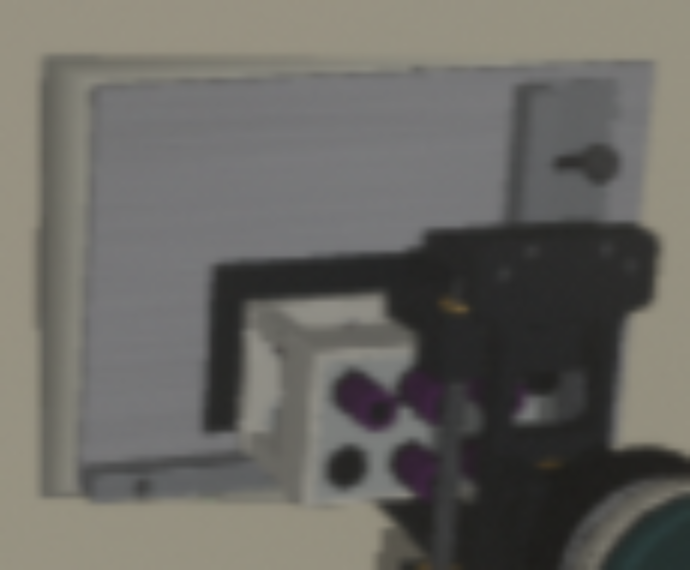

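```bash
python3 - <<'E'
from feel import *
d=np.load('st.npz');p=d['p'];t=d['t']
p=p-N*.0006-EX*.0004+EY*.0004;manip.move_linear(p,.01);print('pre-release dF',inD(F(6)-t))
for w in (.0625,.064,.068):
    manip.set_gripper(w,10);manip.dwell(.15);s=manip.state();print(w,s['clock'],inD(F(4)-t).round(2),s['gripper_width'])
c=cams.capture('scene');cv2.imwrite('pics/h.png',cv2.resize(c['image'][100:290,40:260],None,fx=3,fy=3))
s=manip.state();c=cams.capture('wrist');cv2.imwrite('pics/h2.png',c['image'])
np.savez('st.npz',p=p,t=t)
E
```

```text
pre-release dF [-0.60267074  5.91423147  4.43770316]
0.0625 24.175 [-0.57  0.22  2.86] 0.06258617631615528
0.064 24.6167 [-0.07  0.65  3.31] 0.06415955360107682
0.068 25.1083 [-0.12  0.52  3.38] 0.06796261816524783
```

View pics/h.png

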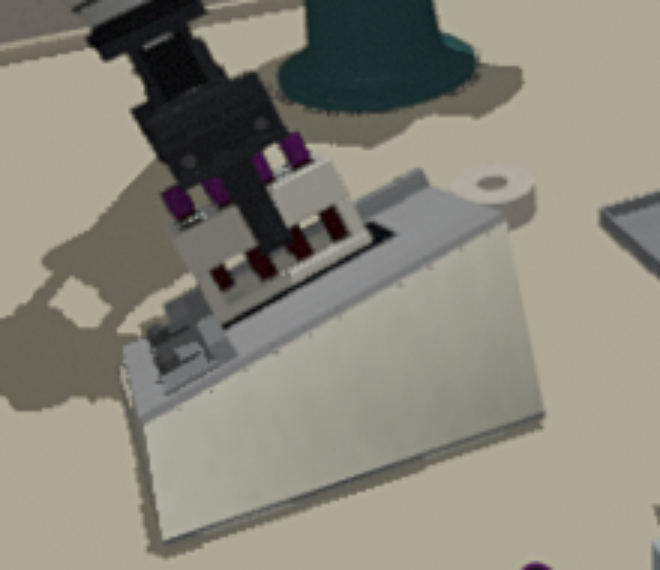

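View pics/h2.png

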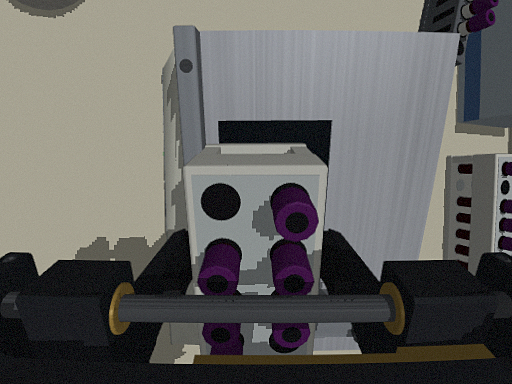

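Released quietly: the wrist load drops back to the empty value. The rack looks seated. I'll open fully, retract along the deck normal and measure from clear views.

```bash
python3 - <<'E'
from feel import *
import pickle
d=np.load('st.npz');p=d['p']
manip.set_gripper(.086,10)
manip.move_linear(p+N*.13,.12)
manip.move_linear(p+N*.13+np.array([0.0,.22,.10]),.3)
s=manip.state();print(s['clock'],s['contact_force'])
D={}
for n in('scene','top'):
    c=cams.capture(n);c['T']=campose(c);D[n]=c
cv2.imwrite('pics/i.png',cv2.resize(D['scene']['image'][100:290,40:260],None,fx=3,fy=3))
cv2.imwrite('pics/i2.png',cv2.resize(D['top']['image'][180:275,280:395],None,fx=6,fy=6))
pickle.dump(D,open('i.pkl','wb'));print(manip.state()['clock'])
E
```

```text
27.925 [-0.04799665  0.90058878  0.23366897]
28.025
```

View pics/i.png

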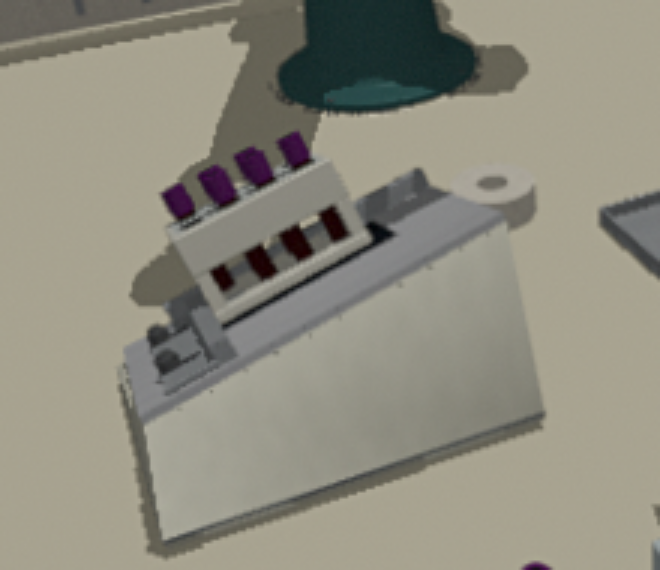

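View pics/i2.png

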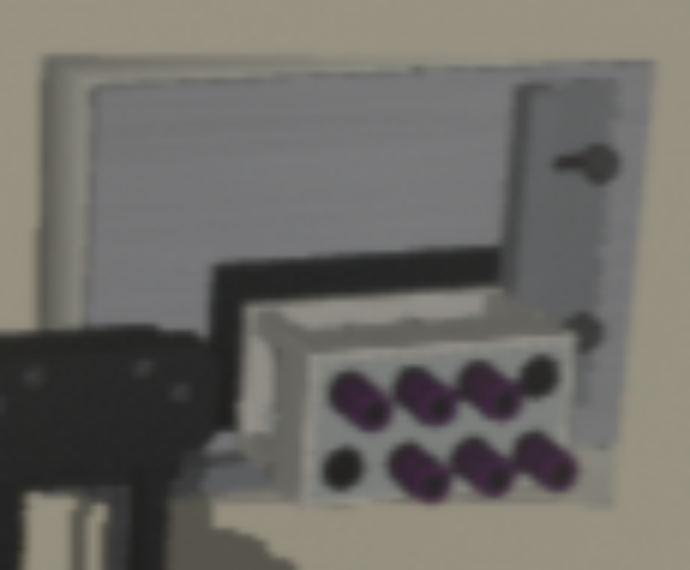

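The views show the rack flat, with its lower end at the stop (about (500,290) in the enlarged top view) and its low side at the ledge. Next is a numeric check in that same top camera.

```bash
python3 - <<'E'
from deck import *
import pickle
A=pickle.load(open('a.pkl','rb'))['top'];P0=cloud(A,A['T'])
q=P0[198:248,300:358].reshape(-1,3);q=q[~np.isnan(q).any(1)];k=fitplane(q);n=np.array([-k[0],-k[1],1]);n/=np.linalg.norm(n)
ey=np.array([-0.0889,0.9694,0.22896]);ey-=ey@n*n;ey/=np.linalg.norm(ey);ex=np.cross(ey,n)
C=np.array([0.47973,-0.25303,0.06526])
c=pickle.load(open('i.pkl','rb'))['top'];P=cloud(c,c['T']);Dk=np.stack([(P-C)@e for e in(ex,ey,n)],-1)
h=Dk[...,2];m=((abs(h-.062)<.006)).astype(np.uint8);B=np.zeros_like(m);B[225:270,322:385]=m[225:270,322:385]
B[:, :]=B
nl,L,S,_=cv2.connectedComponentsWithStats(B);i=1+np.argmax(S[1:,4]);B=(L==i).astype(np.uint8)
t=Dk[B>0];kk,*_=np.linalg.lstsq(np.c_[t[:,:2],np.ones(len(t))],t[:,2],rcond=None);print('top-face tilt vs deck deg x,y',np.degrees(kk[:2]),'h',np.median(t[:,2]),S[i])
B=cv2.morphologyEx(B,cv2.MORPH_CLOSE,np.ones((9,9)))
ct,_=cv2.findContours(B,cv2.RETR_EXTERNAL,cv2.CHAIN_APPROX_NONE);ct=max(ct,key=cv2.contourArea)[:,0]
W=onplane(c,ct,n,C,.062);w=np.c_[(W-C)@ex,(W-C)@ey]*1000
print(cv2.minAreaRect(w.astype(np.float32)))
# bottom-plate upper-x edge: where h rises from deck, side x in deck
Ds=Dk[200:270,300:395].reshape(-1,3)
s=Ds[(Ds[:,2]>.038)&(Ds[:,2]<.056)&(Ds[:,0]>.04)&(Ds[:,0]<.09)&(Ds[:,1]>.02)&(Ds[:,1]<.09)];print('far side x',np.median(s[:,0]),len(s),'expect .062')
s=Ds[(Ds[:,2]>.038)&(Ds[:,2]<.056)&(Ds[:,1]>.09)&(Ds[:,1]<.13)&(Ds[:,0]>.01)&(Ds[:,0]<.05)];print('far end y',np.median(s[:,1]),len(s),'expect .110')
E
```

```text
top-face tilt vs deck deg x,y [-0.58055987  0.12779934] h 0.0618431158412804 [329 235  47  30 806]
((31.18496322631836, 54.42867660522461), (110.14724731445312, 64.04708862304688), 89.92025756835938)
far side x 0.06008122244990793 86 expect .062
far end y 0.10579236065355702 60 expect .110
```

The camera puts the rack's middle at (31.2, 54.4) mm from the corner, square and flat, which is home. As an independent check I'll nudge the far end gently towards the stop.

```bash
python3 - <<'E'
from feel import *
def tp(x,y,z): return CORNER+EX*x+EY*y+N*z-N*.0012
manip.set_gripper(.0,10)
manip.move_linear(tp(.031,.135,.13),.25)
manip.move_linear(tp(.031,.135,.040),.12);manip.dwell(.1)
manip.move_linear(tp(.031,.126,.040),.03);manip.dwell(.1)
t=F(8);print(inD(t),manip.state()['clock'])
p=tp(.031,.126,.040)
p,ok=feel(p,-EY,.0007,16,1.5,t)
s=manip.state();print(ok,'y',(p-tp(0,0,0))@EY,s['clock'])
p2=p-EY*.0003;manip.move_linear(p2,.01);s=manip.state();print('+.3mm',inD(F(6)-t),(s['tool_pos']-p2)@EY)
manip.move_linear(p+EY*.01,.05)
manip.move_linear(p+EY*.015+N*.12,.15)
manip.move_linear(p+EY*.015+N*.12+np.array([0,.18,.08]),.3)
manip.dwell(.2)
import pickle
D={}
for n in('scene','top'):
    c=cams.capture(n);c['T']=campose(c);D[n]=c
cv2.imwrite('pics/j.png',cv2.resize(D['scene']['image'][100:290,40:260],None,fx=3,fy=3))
cv2.imwrite('pics/j2.png',D['top']['image'])
a=pickle.load(open('i.pkl','rb'));pickle.dump(D,open('j.pkl','wb'))
g=lambda im:cv2.cvtColor(im,cv2.COLOR_BGR2GRAY).astype(np.float32)
for n,b in(('scene',(135,215,90,170)),('top',(233,268,338,380))):
    v0,v1,u0,u1=b;print(n,'shift px',cv2.phaseCorrelate(g(a[n]['image'])[v0:v1,u0:u1].copy(),g(D[n]['image'])[v0:v1,u0:u1].copy()))
print(manip.state()['clock'])
E
```

```text
[0.13578916 0.09566655 0.02091319] 31.8083
steps 12 resist 2.1 dF deck [-0.22  2.1   0.72] clk 35.4083
True y 0.11759749495612584 35.4083
+.3mm [0.00899033 5.06718806 1.86980766] 0.0005799487496755187
scene shift px ((-0.022486319872662364, -0.009281503979607919), 0.7678427723050117)
top shift px ((0.48798396794813215, 0.03202415091740107), 0.9922668798470203)
38.175
```

View pics/j.png

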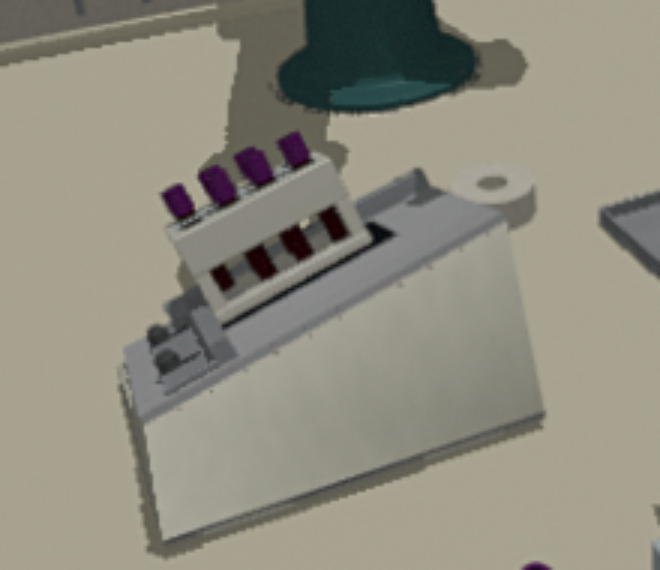

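View pics/j2.png

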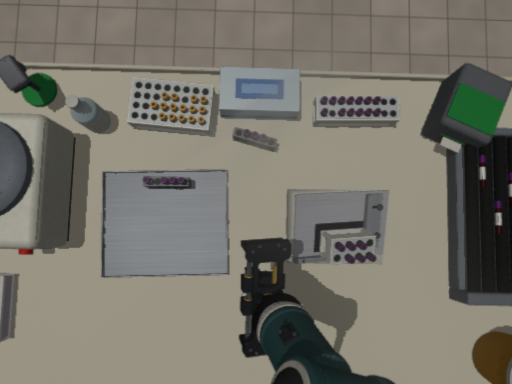

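```bash
python3 - <<'E'
from deck import *
import pickle
A=pickle.load(open('a.pkl','rb'))['top'];P0=cloud(A,A['T'])
q=P0[198:248,300:358].reshape(-1,3);q=q[~np.isnan(q).any(1)];k=fitplane(q);n=np.array([-k[0],-k[1],1]);n/=np.linalg.norm(n)
ey=np.array([-0.0889,0.9694,0.22896]);ey-=ey@n*n;ey/=np.linalg.norm(ey);ex=np.cross(ey,n)
C=np.array([0.47973,-0.25303,0.06526])
for f in('i','j'):
    c=pickle.load(open(f+'.pkl','rb'))['top'];P=cloud(c,c['T']);Dk=np.stack([(P-C)@e for e in(ex,ey,n)],-1)
    m=(abs(Dk[...,2]-.062)<.006).astype(np.uint8);B=np.zeros_like(m);B[225:270,322:385]=m[225:270,322:385]
    nl,L,S,_=cv2.connectedComponentsWithStats(B);i=1+np.argmax(S[1:,4]);B=(L==i).astype(np.uint8)
    t=Dk[B>0];kk,*_=np.linalg.lstsq(np.c_[t[:,:2],np.ones(len(t))],t[:,2],rcond=None)
    B=cv2.morphologyEx(B,cv2.MORPH_CLOSE,np.ones((9,9)))
    ct=max(cv2.findContours(B,cv2.RETR_EXTERNAL,cv2.CHAIN_APPROX_NONE)[0],key=cv2.contourArea)[:,0]
    W=onplane(c,ct,n,C,.062);print(np.degrees(kk[:2]),cv2.minAreaRect((np.c_[(W-C)@ex,(W-C)@ey]*1000).astype(np.float32)))
    hs=cv2.cvtColor(c['image'],cv2.COLOR_BGR2HSV);pm=((hs[...,0]>130)&(hs[...,0]<165)&(hs[...,1]>90)).astype(np.uint8)
    b=np.zeros_like(pm);b[230:270,330:382]=pm[230:270,330:382];v,u=np.nonzero(b);print('cap centroid',u.mean(),v.mean(),len(u))
    g=c['image'][150:200,140:285].astype(float);print('carriers diff',abs(g[25:45]-A['image'][175:195,140:285]).mean())
E
```

```text
[-0.58055987  0.12779934] ((31.18496322631836, 54.42867660522461), (110.14724731445312, 64.04708862304688), 89.92025756835938)
cap centroid 350.8333333333333 248.72222222222223 18
carriers diff 6.526551724137931
[-0.48471654  0.07884936] ((31.020584106445312, 54.21677780151367), (63.54045486450195, 109.94292449951172), 0.32197117805480957)
cap centroid 344.75 246.0 8
carriers diff 7.1594252873563216
```

```bash
python3 - <<'E'
from h import *
order.close_job();print(manip.state()['clock'])
E
```

```text
the job is handed in; nothing more can be done
the job is handed in; nothing more can be done
```

The rack is docked in the low corner of the deck, released, and the job was handed in at about 38 s of the 72 s. No verdict is reported, so this rests on my own checks.

**What I did:** I gripped the rack across its long sides, tilted it to match the deck and lowered it until it touched. I eased it along by feel to the ledge (about 4 N) and then the side stop (3.5 N, 5.9 N just before release). Then I opened the jaws in stages and backed away. The hardest contact I read was about 7 N, during the set-down.

**Last checks:**
- **Position:** the top camera puts the rack's middle at x 31.0 mm, y 54.2 mm from the ledge and stop corner. Home is 31 and 55. It sits square to about 0.3° and flat to about 0.5°.
- **Side stop:** I set it at roughly 20 mm from the camera views. A final nudge on the rack's far end met solid resistance at 2 N, rising to 5 N within 0.3 mm, so the rack is touching the stop.
- **Carriers:** both look unmoved in the top view. I only compared pictures and did not measure their positions.

**What disagreed or was not confirmed:**
- The two cameras differed on whether that nudge moved the rack. One showed a shift of 0.5 pixel (about 1 mm), the other none; measuring the rack again showed about 0.2 mm.
- A rough camera check of two rack faces read 2 to 4 mm short of the expected positions. I trusted the fit to the rack's top and the force readings instead.
- A check by counting the purple tube caps found too few pixels to use.
- I did not push the rack against the ledge again after letting go. Its seating there rests on the earlier contact and the camera position.

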